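Park the tag crate and bolt it in

ROBOT

A 6-joint arm with a two-finger parallel gripper is mounted at the origin on the work surface. World frame = base frame: x ahead of the robot, y to its left, z up, the work surface at z = 0. Lengths are in mm, angles in rad, forces in N, time in s.
With the tool pointing down it reaches from about 350 to 975 mm from the base axis. Payload 7.1 kg.
Tool frame: the origin (TCP) lies at the very end of the fingers, on their centre line; the grasp point (between the pads) lies 19 mm behind it; x points along the fingers, z is the direction in which the jaws open and shut, and the axes are right-handed (so a half turn about x gives the same grasp; the last joint's range is limited). The gripper opens to 88 mm and grips with 3 to 60 N. Pads are 20 mm wide; open, the fingers measure 115 mm over their backs; the gripper's body (75 mm by 178 mm) begins 61 mm behind the grasp point.
Start: joints at [-1.344, 0.423, 1.63, -0, 1.089, -0.019], TCP at [152.102, -606.193, 222.675] pointing down, gripper open.
Joint ranges: [-3, 3], [-0.9, 2.11], [0.09, 2.58], [-1.31, 4.45], [0.11, 2.69], [-2.54, 2.54]. Speed limits (rad/s): [2.39, 2.39, 3.01, 3.14, 3.14, 3.14].

INTERFACE

Orientations are given as a rotation vector (axis times angle).
In Python, from workcell import * gives the robot as it stands.
- The arm moves only by the shell command python3 -m crank 'ROWS'. ROWS is JSON, a list of rows, each a list of 3 entries, a list of its own where there are three numbers: the shift along the tool's x, y, z in cm, then the turn, a rotation vector about the tool's x, y, z in degrees, then the finger opening in cm, from 0 to 8.78. In form: [[[dx, dy, dz], [rx, ry, rz], claw], ...]. A call has 1 to 5 rows; each row shifts and turns the commanded pose from where the row before left it, along the tool's axes as they then stand; what a row does not reach is not made up. A row lasts 1/8 s, in which the tool goes at most 62.5 mm and 10.7 degrees, less where a joint would pass 70% of its speed; a pose out of reach is approached as far as the arm can. A call with a gripper value outside its range is refused whole. The fingers move at their own pace and stop on an object; the grip force is fixed at half the most. Time passes only in rows, so rows that do not move let the fingers close. It gives the time, the measured TCP pose, the force and the opening at its end, in the units of the state.
- get_obs(): the state, without advancing time (a new reading comes with each control period).
- get_image(name): name is "side" or "top" or "wrist"; returns a dict with "pixels" (480x640x3 uint8, red, green, blue), "mtx" (3x3 intrinsics, pixels), "view" (4x4, takes a point from world to camera coordinates). Camera axes: x right, y down, z forward; pixel columns grow to the right and rows downward; lengths in mm; the calibration is good to about 2 mm. A picture is of the moment at which its call begins. There is no depth.
- close_job(): hands the job in, once; it reports no verdict.
The state is a dict: "t": time; "qpos": joint angles; "qvel": joint speeds; "joint_torque": joint torques, N m; "ee_pos": TCP position; "orientation": TCP orientation; "ft_force": force on the tool from outside, world axes, zero at the start; "moment": the same for the moment, N m; "width": finger opening in mm.
Only numpy, scipy, OpenCV 4.12 (cv2) and the standard library are available. Lean on these libraries where they do the work, as an engineer would, in place of code of your own. Each camera call takes 0.05 s, during which the arm holds its last target.

TASK

Push the tall wooden tag crate low down, at the green toe board along its foot, so that it slides upright over the shelf without tipping, until it sits fully home against the back stop of its parking bay. Then push the red tab of the bay's bolt all the way across, so that the bar blocks the crate's way out. Nothing is to be picked up, and the tubs, the applicator and the brass pin block must be left where they are.

Things in the scene. Friction and masses are not known exactly. Their poses are not given: they have to be found in the camera images.
- crate: Tall loose slat crate of tag cartons, 0.7-1 kg. Upper part x = -45 to +45 mm, y = +-70 mm, 175 mm high, cartons on top to 210 mm. Green toe board along its near foot: x = -90 to -45 mm, 140 mm long in y, 32 mm high. Origin on the underside below the upper part's centre, z up, x roughly into the bay. Push the toe board's end face (x = -90 mm); a push high up tips it. Starts up to 15 deg askew, 20 mm off the bay's centre line.
- bay: Fixed dark steel parking bay, open towards the robot. Origin: on the shelf, where the crate's origin lies when fully home; x points into the bay, y left, z up, parallel to the parked crate's axes. Back stop face at x = +45 mm, 45 mm high. Side rails 25 mm high, inner faces at y = +-75 mm for x = -30 to +57 mm (crate clears by 5 mm a side). The crate starts 125 to 150 mm short of home.
- bay_mouth (a point): Middle of the bay's mouth, on the shelf surface, at bay x = -65 mm, y = 0. From here to bay x = -30 mm the rails narrow from +-100 to +-75 mm and guide the crate in. A grey bolt guide block, 66 mm high, stands right of the mouth at bay x = -82 to -38 mm, y = -135 to -115 mm.
- bolt (a joint): Slide of the bolt, m: 0 open, 0.065 fully shut; grows as the tab moves along the bay's +y. Stays where left; friction about 2 N. Steel bar 12 mm thick at bay x = -60 mm, 42 to 56 mm above the shelf; tip at bay y = -105 mm open, -40 mm shut, then above the toe board, 9 mm behind the parked crate's upper part. If the crate is not home the bar runs into it.
- bolt_tab (a point): Top centre of the bolt's red upright tab, a round post 20 mm in diameter, 95 mm above the shelf, standing on the bar (top at 56 mm). In the bay's frame at x = -60 mm, y = -212 mm (open) to -147 mm (shut). Push it from its outer side (bay -y).
- turntable: Round beech turntable, 260 mm across, top 30 mm above the shelf, left of the bay; stands fixed. Origin: centre of its underside.
- tub_yellow: Grey tub of yellow tags, 78 mm across, 55 mm high, loose on the turntable. Origin: centre of its underside.
- tub_blue: Grey tub of blue tags, same size, loose on the turntable. Origin: centre of its underside.
- tub_orange: Grey tub of orange tags, same size, loose on the turntable. Origin: centre of its underside.
- tub_white: Grey tub of white tags, same size, loose on the turntable. Origin: centre of its underside.
- applicator: Grey tag applicator with steel jaws lying on the shelf, 237 mm along its x (handles -109 mm, jaws +128 mm), 74 mm wide, 24 mm high, loose. Origin: on its underside between handles and jaws.
- pin_block: Brass pin organiser block, 60 x 80 x 28 mm, pins up to 42 mm, loose on the shelf. Origin: centre of its underside.
Things that resemble listed ones, but are neither listed nor needed, are in the scene too. There is more than one size of the crate; the job needs the largest.

How it is judged:
By the outcome, as a careful person would: the job done as asked, in the order asked, and still so for the second after the job is handed in, with the robot touching nothing.
It also fails if it takes over 53 s, if anything falls off the work surface, if the arm or the gripper's body presses on something with over 40 N, if the wrist force passes 120 N, or if a joint passes its speed limit or range.

## Working session

There is one attempt and no reset: what is moved stays moved. The work goes in short steps, Python scripts to look and compute and a shell command to move; the robot and the scene stay as the last step left them, time stands still between calls to the robot, and variables do not carry over. Pictures are saved under pics/ and viewed, and the job is handed in when it is done.

```bash
mkdir -p pics
cat > h.py <<'E'
from workcell import *
import numpy as np, cv2
def snap(n,f):
    d=get_image(n); cv2.imwrite('pics/'+f,d['pixels'][:,:,::-1]); 
    np.savez('pics/'+f+'.npz',p=d['pixels'],m=d['mtx'],v=d['view']); return d
def load(f):
    z=np.load('pics/'+f+'.npz'); return dict(pixels=z['p'],mtx=z['m'],view=z['v'])
def ray(d,u,v,z):
    K=np.array(d['mtx']);V=np.array(d['view']);R=V[:3,:3];t=V[:3,3]
    c=-R.T@t; r=R.T@np.linalg.solve(K,[u,v,1]); return c+r*(z-c[2])/r[2]
def proj(d,p):
    K=np.array(d['mtx']);V=np.array(d['view']); q=V[:3,:3]@np.array(p)+V[:3,3]; q=K@q; return q[:2]/q[2]
E
python3 - <<'E'
from h import *
print(get_obs())
for n in('top','side'):
    d=snap(n,n+'0.png'); V=np.array(d['view']); print(n,-V[:3,:3].T@V[:3,3]); print(V.round(3).tolist(),d['mtx'])
E
```

```text
{'t': 0.0, 'qpos': array([-1.34398345e+00,  4.23831219e-01,  1.63069649e+00, -7.17517092e-06,
        1.08858421e+00, -1.90124086e-02]), 'qvel': array([ 0.00040518,  0.00041149,  0.00028688, -0.00036865, -0.00124298,
       -0.00090755]), 'joint_torque': array([-2.88302626e-04, -5.44620895e+01, -2.73666501e+01,  6.44593081e-02,
        2.26611266e-02, -1.32556361e-04]), 'ee_pos': array([ 151.98811052, -605.66300772,  221.90515178]), 'orientation': array([ 1.02719297,  1.3167272 , -1.02560411]), 'ft_force': array([0.32879994, 0.25860549, 1.11930589]), 'moment': array([ 0.01315488, -0.03424808, -0.01570881]), 'width': 87.80863211518509}
top [ 373.17114717   43.32172862 1037.47550471]
[[0.017, -1.0, -0.018, 55.625], [-0.993, -0.015, -0.12, 495.426], [0.12, 0.02, -0.993, 984.352], [0.0, 0.0, 0.0, 1.0]] [[446.62981222   0.         323.7179211 ]
 [  0.         446.62981222 246.69006362]
 [  0.           0.           1.        ]]
side [ 752.10764311  870.68732318 1285.22229847]
[[-0.95, 0.312, -0.006, 451.338], [0.257, 0.773, -0.58, -120.591], [-0.176, -0.553, -0.814, 1660.515], [0.0, 0.0, 0.0, 1.0]] [[576.23966617   0.         319.6608253 ]
 [  0.         576.23966617 234.67247676]
 [  0.           0.           1.        ]]
```

View pics/top0.png

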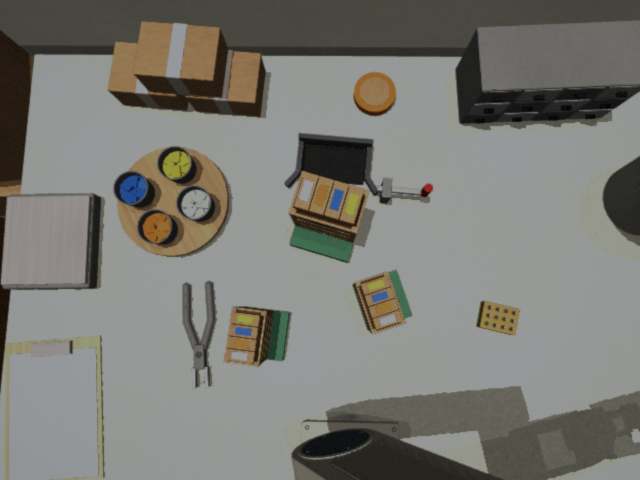

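View pics/side0.png

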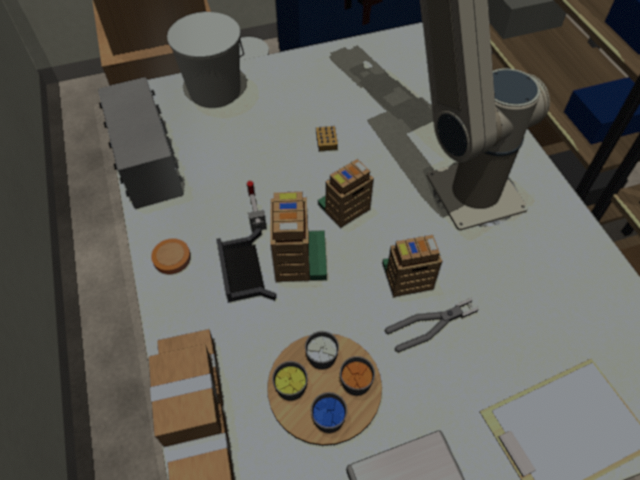

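The largest crate stands in front of the bay in the top view: toe board at about (322,244), bay at (335,160), red tab at (428,188). The two smaller crates, at (255,335) and (382,300), are the look-alikes. I'll zoom in on both views.

Run:
```python
from h import *
d=load('top0.png');im=d['pixels'][120:270,275:445,::-1]
cv2.imwrite('pics/tz.png',cv2.resize(im,None,fx=4.5,fy=4,interpolation=cv2.INTER_CUBIC)[:600,:800])
cv2.imwrite('pics/tz.png',cv2.resize(im,(680,600),interpolation=cv2.INTER_CUBIC))
d=load('side0.png');im=d['pixels'][170:310,205:345,::-1]
cv2.imwrite('pics/sz.png',cv2.resize(im,(560,560),interpolation=cv2.INTER_CUBIC))
```

```text
(no output)
```

View pics/tz.png

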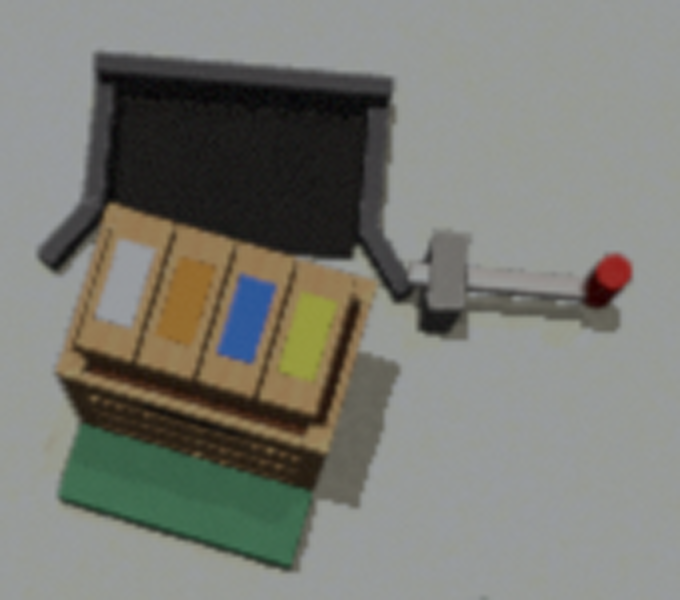

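View pics/sz.png

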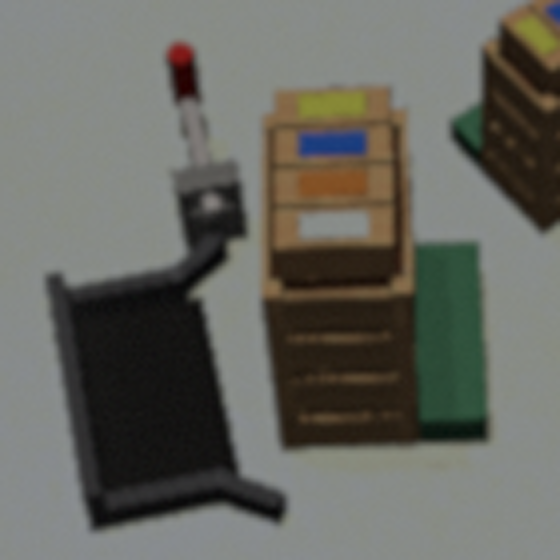

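Run:
```python
from h import *
d=load('top0.png'); s=load('side0.png')
T=lambda x,y,z: ray(d,275+(x+.5)/4-.5,120+(y+.5)/4-.5,z)[:2].round(1)
S=lambda x,y,z: ray(s,205+(x+.5)/4-.5,170+(y+.5)/4-.5,z)[:2].round(1)
for n,a in dict(stopL=(113,77,45),stopR=(370,97,45),railL0=(113,90,25),railL1=(103,203,25),railR0=(367,108,25),railR1=(360,218,25),tab=(615,270,95),tipL=(52,268,25),tipR=(402,297,25),
 toeL=(60,492,32),toeR=(293,562,32),toeLb=(82,428,32),toeRb=(312,490,32),crL=(58,374,175),crR=(328,450,175)).items(): print(n,T(*a))
print('side')
for n,a in dict(tab=(181,52,95),toeL=(488,424,32),toeR=(478,243,32),toeL0=(486,437,0),stopR=(62,278,45),stopL=(103,492,45)).items(): print(n,S(*a))
hsv=cv2.cvtColor(d['pixels'],cv2.COLOR_RGB2HSV); m=cv2.inRange(hsv,(60,80,40),(90,255,255)); m[265:]=0
c=max(cv2.findContours(m,0,2)[0],key=cv2.contourArea); b=cv2.boxPoints(cv2.minAreaRect(c)); print(b); print([ray(d,*p,32)[:2].round(1) for p in b])
```

```text
stopL [742.6 115.5]
stopR [732.2 -32.6]
railL0 [742.1 116.7]
railL1 [673.7 121. ]
railR0 [732.7 -32.4]
railR1 [666.5 -28.7]
tab [ 619.1 -160.9]
tipL [634.5 149.8]
tipR [619.8 -53.3]
toeL [502.5 141.1]
toeR [464.5   8.3]
toeLb [539.5 129.5]
toeRb [505.7  -2. ]
crL [542.5 129.7]
crR [506.6  -3.2]
side
tab [ 620.5 -162.1]
toeL [504.3 146.8]
toeR [465.5  10.1]
toeL0 [502.4 137.2]
stopR [737.1 -40.6]
stopL [748.  125.8]
[[289.39597 244.41364]
 [295.02524 225.41489]
 [352.46408 242.4338 ]
 [346.8348  261.43256]]
[array([498.3, 141.5]), array([542.3, 129.7]), array([505. ,  -1.6]), array([461.5,  10.7])]
```

```bash
cat >> h.py <<'E'
from scipy.spatial.transform import Rotation as Ro
TH=np.radians(-4.0); O=np.array([693.,45.,0.])
def b2w(x,y,z=0): c,s=np.cos(TH),np.sin(TH); return O+np.array([c*x-s*y,s*x+c*y,z])
def w2b(p): c,s=np.cos(TH),np.sin(TH); q=np.array(p)[:2]-O[:2]; return np.array([c*q[0]+s*q[1],-s*q[0]+c*q[1]])
def Rt(yaw,tilt=0,flip=False):
    # tool x down; jaws z along world y rotated by yaw deg; tilt: tip forward by tilt
    z=np.array([0,1,0.]) if not flip else np.array([0,-1,0.])
    x=np.array([np.sin(np.radians(tilt)),0,-np.cos(np.radians(tilt))]); y=np.cross(z,x)
    return Ro.from_euler('z',yaw,degrees=True)*Ro.from_matrix(np.column_stack([x,y,z]))
def delta(p0,R0,p1,R1):
    return (R0.inv().apply(np.array(p1)-p0)/10).round(2),np.degrees((R0.inv()*R1).as_rotvec()).round(1)
E
python3 - <<'E'
from h import *
o=get_obs();R0=Ro.from_rotvec(o['orientation']);print(R0.as_matrix().round(3))
for f in(0,1):
    R1=Rt(-15,8,f); print(f,np.degrees((R0.inv()*R1).as_rotvec()).round(1), delta(o['ee_pos'],R0,[440,-330,270],R1))
d=load('top0.png')
for n,a in dict(Atopleft=(357,282,120),A2=(374,333,120),A3=(405,320,120),A4=(410,303,20),Btl=(265,308,120),Btr=(289,310,20),Bbr=(284,360,20)).items(): print(n,ray(d,*a)[:2].round())
E
```

```text
[[-0.     0.97   0.243]
 [ 0.001  0.243 -0.97 ]
 [-1.     0.    -0.001]]
0 [-150.6  -10.6   -2.8] (array([ -4.77,  34.64, -19.74]), array([-150.6,  -10.6,   -2.8]))
1 [29.  -2.1  7.8] (array([ -4.77,  34.64, -19.74]), array([29. , -2.1,  7.8]))
Atopleft [412.  -8.]
A2 [310. -43.]
A3 [ 337. -105.]
A4 [ 371. -133.]
Btl [356. 179.]
Btr [351. 140.]
Bbr [240. 148.]
```

Run:
```python
from h import *
s=load('side0.png')
for n,a in dict(A1=(345,224,0),A2=(372,205,0),A0=(327,208,0),Atoe=(318,204,0),B0=(391,295,0),B1=(437,290,0),Btoe=(383,265,0)).items(): print(n,ray(s,*a)[:2].round())
im=s['pixels'][140:310,300:460,::-1]
cv2.imwrite('pics/sz2.png',cv2.resize(im,(560,595),interpolation=cv2.INTER_CUBIC))
```

```text
A1 [396. -14.]
A2 [301. -53.]
A0 [426. -84.]
Atoe [ 445. -105.]
B0 [361. 235.]
B1 [244. 258.]
Btoe [347. 144.]
```

View pics/sz2.png

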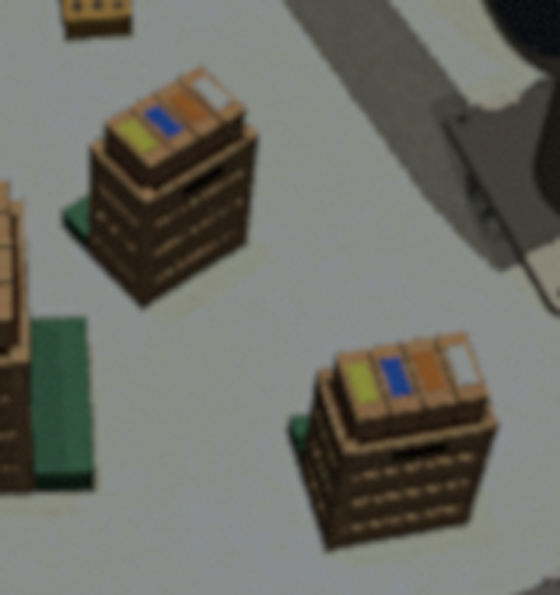

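```bash
python3 -m crank '[[[-0.9,4.3,-2.5],[0,0,0],8],[[-0.9,4.3,-2.5],[0,0,0],8],[[-0.9,4.3,-2.5],[0,0,0],8],[[-0.9,4.3,-2.5],[0,0,0],8],[[-0.9,4.3,-2.5],[0,0,0],8]]' && python3 -m crank '[[[-0.9,4.3,-2.5],[0,0,0],8],[[-0.9,4.3,-2.5],[0,0,0],8],[[-0.9,4.3,-2.5],[0,0,0],8],[[0,0,0],[10,0,2.5],8],[[0,0,0],[10,0,2.5],8]]'
python3 - <<'E'
from h import *
o=get_obs();R0=Ro.from_rotvec(o['orientation']);print(o)
print(delta(o['ee_pos'],R0,[440,92,270],Rt(-15,8,1)))
E
```

```text
t: 0.72
ee_pos: [331.1, -431.2, 267.7]
orientation: [1.027, 1.316, -1.026]
ft_force: [0.2, -1.2, -0.5]
width: 80.3
t: 1.35
ee_pos: [437.7, -327.6, 294.4]
orientation: [1.336, 1.1, -1.216]
ft_force: [-0.0, -0.5, 0.4]
width: 80.1
{'t': 1.35, 'qpos': array([-0.69900425,  0.19825079,  1.77586597,  0.06870334,  1.10559215,
        0.95002848]), 'qvel': array([-0.14433536, -0.13176867,  0.19107633,  0.25651426, -0.31417207,
        1.15013364]), 'joint_torque': array([ 1.70078918e+00, -4.14655852e+01, -3.01615798e+01, -2.05072446e-02,
        1.38425804e-01, -1.55417014e+00]), 'ee_pos': array([ 437.74907189, -327.6025674 ,  294.42701586]), 'orientation': array([ 1.33573639,  1.1001435 , -1.21630581]), 'ft_force': array([-0.00800435, -0.49634739,  0.38551931]), 'moment': array([ 0.01473699,  0.02052952, -0.07357733]), 'width': 80.1068642426086}
(array([  2.73,  -4.49, -41.7 ]), array([ 8.7, -1.9,  3.1]))
```

```bash
python3 -m crank '[[[0,0,0],[8.5,-2,3],8],[[0,0,-6],[0,0,0],8],[[0,0,-6],[0,0,0],8],[[0,0,-6],[0,0,0],8],[[0,0,-6],[0,0,0],8]]' && python3 -m crank '[[[0,0,-6],[0,0,0],8],[[0,0,-6],[0,0,0],8],[[0,0,0],[0,0,0],8]]'
python3 - <<'E'
from h import *
o=get_obs();R0=Ro.from_rotvec(o['orientation'])
print(delta(o['ee_pos'],R0,[440,92,270],Rt(-15,8,1)),delta(o['ee_pos'],R0,[440,92,15],Rt(-15,8,1)))
E
```

```text
t: 1.98
ee_pos: [497.4, -94.4, 293.9]
orientation: [1.438, 0.962, -1.297]
ft_force: [1.0, 0.1, -0.3]
width: 79.8
t: 2.35
ee_pos: [528.0, 23.6, 293.2]
orientation: [1.434, 0.966, -1.293]
ft_force: [-0.7, 0.0, -1.4]
width: 80.1
(array([  0.9 , -10.43,  -4.48]), array([0.8, 0.1, 0.2])) (array([ 26.16, -13.9 ,  -4.55]), array([0.8, 0.1, 0.2]))
```

```bash
python3 -m crank '[[[0.5,-5.2,-2.2],[0,0,0],8],[[0.4,-5.2,-2.3],[0.8,0,0],8],[[0,0,0],[0,0,0],8],[[5,-0.7,0],[0,0,0],8],[[4,-0.6,0],[0,0,0],8]]'
python3 - <<'E'
from h import *
o=get_obs();R0=Ro.from_rotvec(o['orientation']);print(o['ee_pos'])
print(delta(o['ee_pos'],R0,[440,92,14],Rt(-15,8,1)))
snap('top','t1.png');snap('side','s1.png');snap('wrist','w1.png')
E
```

```text
t: 2.98
ee_pos: [440.7, 88.0, 178.7]
orientation: [1.45, 0.953, -1.304]
ft_force: [0.4, 0.7, -0.4]
width: 80.0
[440.74733999  88.04647244 178.74824782]
(array([16.29, -2.46, -0.37]), array([-0.4,  0.1,  0. ]))
```

View pics/s1.png

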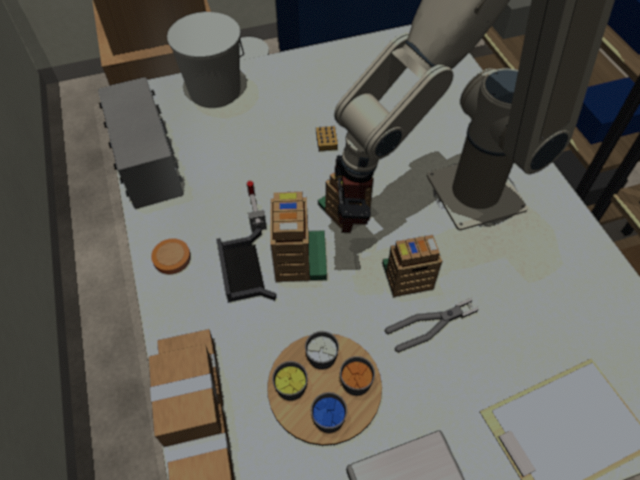

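View pics/w1.png

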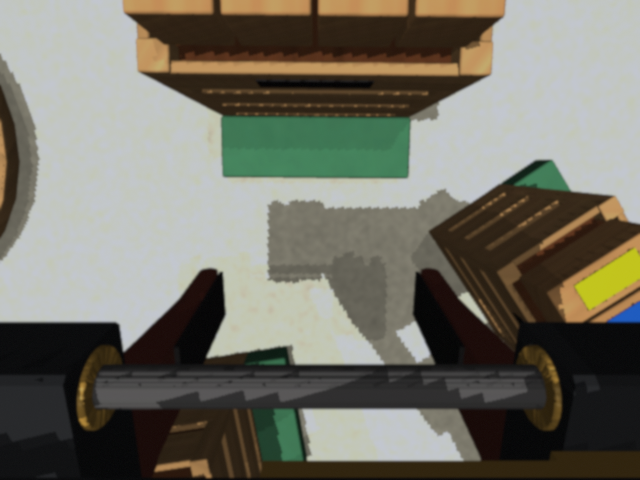

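Run:
```python
from h import *
o=get_obs();R0=Ro.from_rotvec(o['orientation'])
d=load('w1.png');V=d['view'];c=-V[:3,:3].T@V[:3,3];print('cam',c, R0.inv().apply(c-o['ee_pos']), w2b(c))
a=[ray(d,*p,32)[:2] for p in((222,176.5),(409,177),(222,116),(411,117))]
print(np.round(a,1)); e=a[0]-a[1]; print('yaw',np.degrees(np.arctan2(-e[0],e[1])),np.linalg.norm(e)); m=(a[0]+a[1])/2;print(m,w2b(m),[w2b(x) for x in a])
```

```text
cam [489.57896771  74.26984207 347.082805  ] [-160.37376918   74.19982297    0.20295948] [-204.96726985   15.00860831]
[[500.3 144.7]
 [462.9   9.9]
 [542.3 131.7]
 [505.   -1.8]]
yaw -15.507846634904059 139.9644254114672
[481.57123436  77.30215787] [-213.16702042   17.4749463 ] [array([-199.20541972,   86.05033402]), array([-227.12862111,  -51.10044142]), array([-156.36356619,   75.93494727]), array([-184.2516934 ,  -59.79480034])]
```

Run:
```python
from h import *
s=load('s1.png');im=s['pixels'][120:260,270:420,::-1]
a=cv2.resize(im,(600,560),interpolation=cv2.INTER_CUBIC)
cv2.imwrite('pics/sz3.png',np.clip(a.astype(float)*1.8,0,255))
s=load('t1.png');im=s['pixels'][180:380,240:440,::-1]
a=cv2.resize(im,(600,600),interpolation=cv2.INTER_CUBIC)
cv2.imwrite('pics/tz3.png',np.clip(a.astype(float)*1.8,0,255))
```

```text
[ WARN:0@0.066] global loadsave.cpp:1063 imwrite_ Unsupported depth image for selected encoder is fallbacked to CV_8U.
```

View pics/sz3.png

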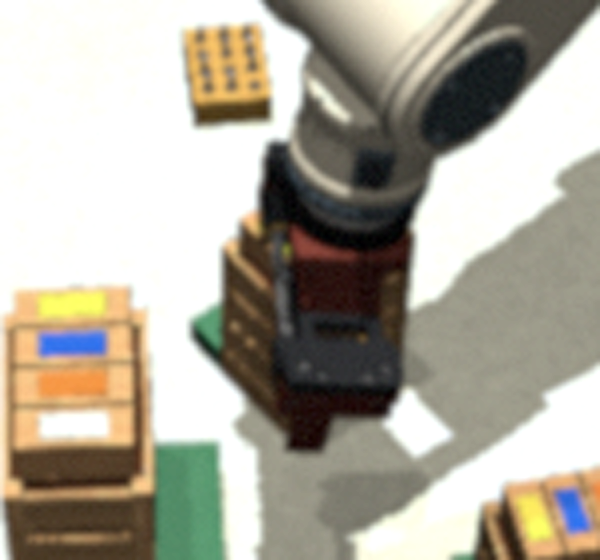

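View pics/tz3.png

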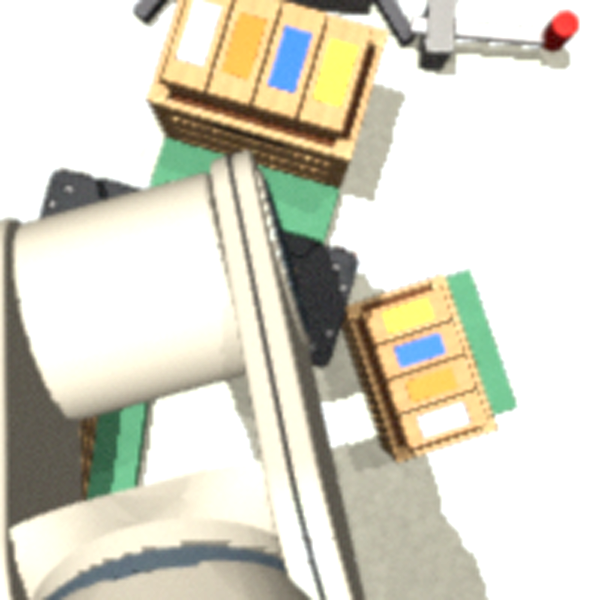

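Run:
```python
from h import *
o=get_obs();R0=Ro.from_rotvec(o['orientation']);R1=Rt(-15.5,20,1)
print(delta(o['ee_pos'],R0,[455,84.5,178],R1)); print(delta([455,84.5,178],R1,[455,84.5,12],R1))
```

```text
(array([ 0.24,  1.59, -0.1 ]), array([ 0.1,  0.2, 12.3]))
(array([15.6 , -5.68,  0.  ]), array([0., 0., 0.]))
```

```bash
python3 -m crank '[[[0.1,0.8,0],[0,0,6],8],[[0.2,0.8,-0.1],[0,0,6.3],8],[[4,-1.45,0],[0,0,0],8],[[4,-1.45,0],[0,0,0],8],[[0,0,0],[0,0,0],8]]'
python3 - <<'E'
from h import *
o=get_obs();R0=Ro.from_rotvec(o['orientation']);R1=Rt(-15.5,20,1)
print(o['ee_pos'],delta(o['ee_pos'],R0,[455,84.5,12],R1))
snap('top','t2.png');snap('wrist','w2.png')
E
```

```text
t: 3.75
ee_pos: [461.3, 78.0, 102.7]
orientation: [1.505, 0.802, -1.154]
ft_force: [-0.3, -0.5, -0.3]
width: 79.8
[461.25281301  77.95776885 102.74538825] (array([ 8.34, -3.68, -0.4 ]), array([ 0.4, -0.6,  1.1]))
```

View pics/t2.png

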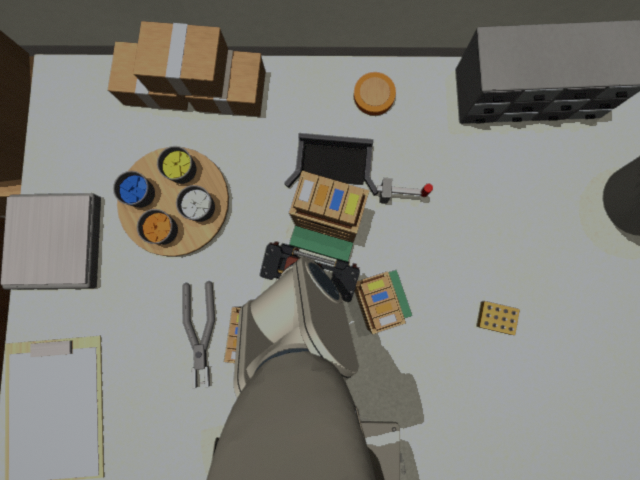

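View pics/w2.png

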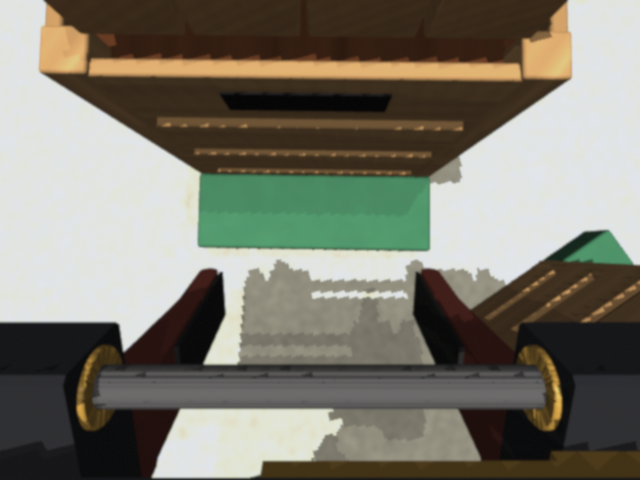

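Run:
```python
from h import *
d=load('t2.png')
im=d['pixels'][230:330,250:420,::-1]
cv2.imwrite('pics/tz4.png',np.clip(cv2.resize(im,(765,450),interpolation=cv2.INTER_CUBIC).astype(float)*1.6,0,255).astype('uint8'))
for z in(160,180,200): print(z,[ray(d,*p,z)[:2].round() for p in((357,268),(350,300))])
o=get_obs();R0=Ro.from_rotvec(o['orientation'])
for b in((-80,37,-89),(-80,-37,-89),(-110,-37,-89),(-80,37,89),(-80,-37,89)): 
    w=o['ee_pos']+R0.apply(b); print(b,w.round(),proj(d,w).round())
```

```text
160 [array([438.,  -5.]), array([375.,   8.])]
180 [array([436.,  -4.]), array([375.,   9.])]
200 [array([435.,  -3.]), array([375.,   9.])]
(-80, 37, -89) [493. 162. 193.] [271. 236.]
(-80, -37, -89) [426. 180. 169.] [262. 272.]
(-110, -37, -89) [416. 182. 197.] [258. 276.]
(-80, 37, 89) [447. -10. 191.] [361. 262.]
(-80, -37, 89) [380.   8. 167.] [350. 297.]
```

View pics/tz4.png

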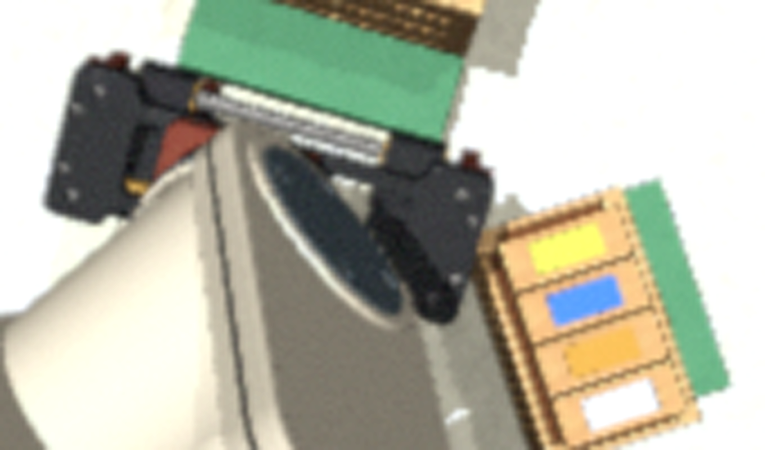

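```bash
python3 - <<'E'
from h import *
o=get_obs();R0=Ro.from_rotvec(o['orientation']);R1=Rt(-15.5,20,1)
print(o['ee_pos'],delta(o['ee_pos'],R0,[455,89,102],R1),delta(o['ee_pos'],R0,[455,89,12],R1))
E
python3 -m crank '[[[0,-0.6,-0.9],[0,0,1],8],[[2.6,-1,0],[0,0,0],8],[[2.6,-1,0],[0,0,0],8],[[2.2,-0.6,0],[0,0,0],8],[[0,0,0],[0,0,0],8]]'
python3 - <<'E'
from h import *
o=get_obs();R0=Ro.from_rotvec(o['orientation']);R1=Rt(-15.5,20,1)
print(o['ee_pos'],delta(o['ee_pos'],R0,[455,89,12],R1),o['ft_force'])
snap('wrist','w3.png')
E
```

```text
[462.01355224  78.76605992 104.41802128] (array([-0.07, -0.97, -0.81]), array([ 0.4, -0.7,  0.9])) (array([ 8.43, -3.92, -0.72]), array([ 0.4, -0.7,  0.9]))
t: 4.47
ee_pos: [469.5, 77.6, 45.4]
orientation: [1.51, 0.862, -1.149]
ft_force: [-0.5, -0.1, 0.2]
width: 80.1
[469.53459217  77.58686036  45.42215333] (array([ 2.73, -2.59, -0.64]), array([ 1.1, -2.6,  3.1])) [-0.54337787 -0.07722365  0.17848737]
```

View pics/w3.png

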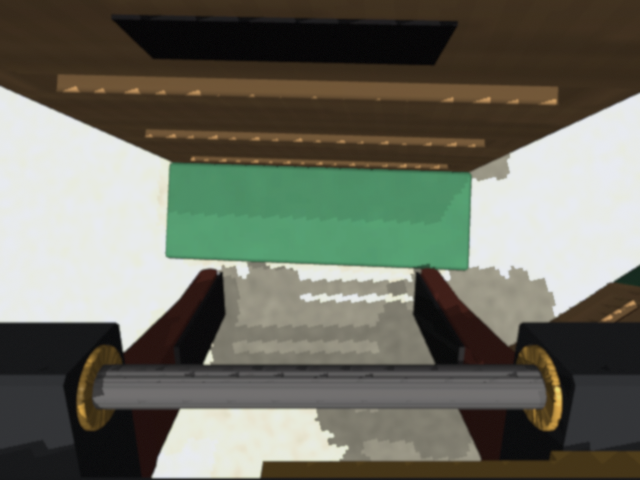

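Run:
```python
from h import *
o=get_obs();print(o['t'],o['qpos'].round(3),o['qvel'].round(3),o['ee_pos'],o['joint_torque'].round(1))
```

```text
4.525 [ 0.198  0.471  2.237 -0.548  0.174  2.54 ] [ 0.003 -0.014  0.003  0.001 -0.001 -0.001] [469.47199519  77.66639597  45.81166004] [ -0.2 -39.3 -10.5  -0.2  -0.9   0. ]
```

The wrist joint is at its limit (j6 = 2.54, j5 close to its minimum). I'll lift clear and flip the gripper by half a turn. That also puts the wrist camera on the robot's side.

```bash
python3 -m crank '[[[-5,0.5,0],[0,0,0],8],[[-5,0.5,0],[0,0,-3],8],[[-5,0.5,0],[0,0,-6],8],[[-4,0,0],[-5,0,-6],8],[[0,0,0],[-10,0,0],8]]'
python3 - <<'E'
from h import *
o=get_obs();R0=Ro.from_rotvec(o['orientation']);print(o['qpos'].round(2),o['ee_pos'],delta(o['ee_pos'],R0,[445,90,250],Rt(-15.5,8,1)),delta(o['ee_pos'],R0,[445,90,250],Rt(-15.5,8,0)))
E
```

```text
t: 5.15
ee_pos: [438.9, 78.8, 238.0]
orientation: [1.23, 1.205, -1.14]
ft_force: [-0.1, -0.2, -1.3]
width: 80.3
[0.14 0.11 2.03 0.02 0.95 1.67] [438.90696287  78.81963884 238.00372939] (array([-1.14,  0.7 , -1.13]), array([16.9, -3.1,  5.3])) (array([-1.14,  0.7 , -1.13]), array([-162.8,   -7.6,   -4.4]))
```

```bash
R='x'; python3 -m crank '[[[0,0,0],[-10.5,0,0],8],[[0,0,0],[-10.5,0,0],8],[[0,0,0],[-10.5,0,0],8],[[0,0,0],[-10.5,0,0],8],[[0,0,0],[-10.5,0,0],8]]' >/dev/null; python3 -m crank '[[[0,0,0],[-10.5,0,0],8],[[0,0,0],[-10.5,0,0],8],[[0,0,0],[-10.5,0,0],8],[[0,0,0],[-10.5,0,0],8],[[0,0,0],[-10.5,0,0],8]]' >/dev/null;  python3 -m crank '[[[0,0,0],[-10.5,0,0],8],[[0,0,0],[-10.5,0,0],8],[[0,0,0],[-10.5,0,0],8],[[0,0,0],[-10.5,0,0],8],[[0,0,0],[-10.5,0,0],8]]'
python3 - <<'E'
from h import *
o=get_obs();R0=Ro.from_rotvec(o['orientation']);R1=Rt(-15.5,8,0);print(o['qpos'].round(2),o['ee_pos'],delta(o['ee_pos'],R0,[450,90,238],R1),delta([450,90,238],R1,[450,90,12],R1))
E
```

```text
t: 7.02
ee_pos: [435.6, 78.7, 234.2]
orientation: [-0.934, 1.309, 0.929]
ft_force: [0.1, -0.4, -0.5]
width: 80.3
[ 0.14  0.11  2.03  0.02  0.95 -1.08] [435.62158542  78.68981282 234.18353617] (array([-0.29, -0.95,  1.58]), array([-5.4,  1.8, -6.1])) (array([22.38,  3.15,  0.  ]), array([0., 0., 0.]))
```

```bash
python3 -m crank '[[[-0.2,-0.9,1.6],[-5.4,1.8,-6.1],8],[[4,0.56,0],[0,0,0],8],[[4,0.56,0],[0,0,0],8],[[4,0.56,0],[0,0,0],8],[[0,0,0],[0,0,0],8]]'
python3 - <<'E'
from h import *
o=get_obs();R0=Ro.from_rotvec(o['orientation']);R1=Rt(-15.5,8,0);print(o['qpos'].round(2),o['ee_pos'],delta(o['ee_pos'],R0,[450,90,12],R1))
E
```

```text
t: 7.65
ee_pos: [447.7, 89.6, 113.5]
orientation: [-1.079, 1.247, 0.901]
ft_force: [0.4, 0.6, -0.8]
width: 79.8
[ 0.22  0.32  2.14 -0.12  0.57 -0.98] [447.73494153  89.60605371 113.50192123] (array([10.09,  1.14,  0.14]), array([-0.3, -0.3, -0.4]))
```

```bash
python3 -m crank '[[[3.4,0.4,0],[0,0,0],8],[[3.3,0.4,0],[0,0,0],8],[[3.3,0.4,0.1],[0,0,0],8],[[0,0,0],[0,0,0],8]]'
python3 - <<'E'
from h import *
o=get_obs();R0=Ro.from_rotvec(o['orientation']);R1=Rt(-15.5,8,0);print(o['qpos'].round(2),o['ee_pos'],delta(o['ee_pos'],R0,[450,90,12],R1))
snap('side','s4.png')
print(delta(o['ee_pos'],R0,o['ee_pos']+[9.636,-2.67,0],R1))
E
```

```text
t: 8.15
ee_pos: [451.7, 90.0, 14.1]
orientation: [-1.079, 1.244, 0.899]
ft_force: [0.2, -0.5, -0.3]
width: 80.1
[ 0.22  0.55  2.17 -0.21  0.32 -0.88] [451.74126384  90.00264566  14.13299104] (array([ 0.19,  0.19, -0.05]), array([-0.4, -0.2, -0.2]))
(array([ 0.14, -0.99,  0.01]), array([-0.4, -0.2, -0.2]))
```

View pics/s4.png

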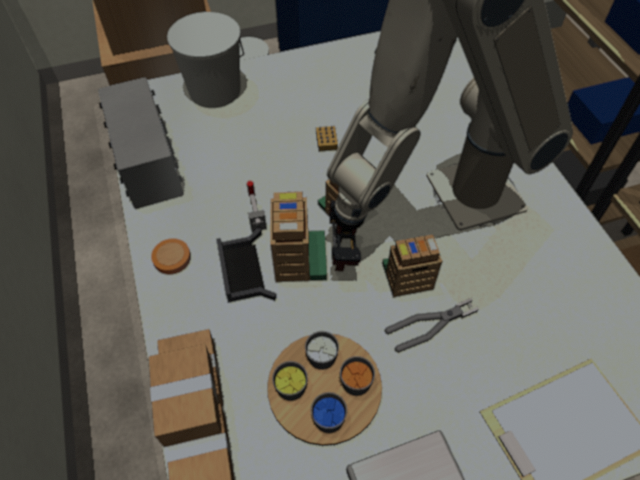

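```bash
python3 -m crank '[[[0.07,-0.5,0],[0,0,0],8],[[0.07,-0.5,0],[0,0,0],8],[[0.07,-0.5,0],[0,0,0],8],[[0.04,-0.3,0],[0,0,0],8]]';python3 -m crank '[[[0.04,-0.3,0],[0,0,0],8],[[0.04,-0.3,0],[0,0,0],8],[[0.04,-0.3,0],[0,0,0],8]]'
python3 - <<'E'
from h import *
o=get_obs();R0=Ro.from_rotvec(o['orientation']);print(o['ee_pos'],o['ft_force'],o['moment'],R0.as_matrix().round(3)[:,2],o['qpos'].round(2))
E
```

```text
t: 8.7
ee_pos: [469.8, 84.8, 14.0]
orientation: [-1.079, 1.243, 0.897]
ft_force: [-0.1, -0.3, 0.2]
width: 80.0
t: 9.07
ee_pos: [475.1, 82.1, 13.1]
orientation: [-1.078, 1.248, 0.901]
ft_force: [-8.3, 2.5, 6.5]
width: 80.3
[475.08963557  82.06805213  13.12119404] [-8.28494501  2.54296384  6.5447348 ] [0.55525791 1.11893683 0.08290619] [ 0.274  0.962 -0.004] [ 0.19  0.56  2.12 -0.18  0.35 -0.94]
```

```bash
python3 - <<'E'
from h import *
o=get_obs();R0=Ro.from_rotvec(o['orientation']);p=o['ee_pos'];print(w2b(p))
print(delta(p,R0,p,Rt(-4,8,0)),delta(p,R0,p,Rt(-10,8,0)), delta(p,R0,[*b2w(-98,3)[:2],13],R0))
E
python3 -m crank '[[[0.06,-0.4,0],[-1,0,-0.1],8],[[0.06,-0.4,0],[-1,0,-0.1],8],[[0.06,-0.4,0],[-1,0,-0.1],8],[[0.06,-0.4,0],[-1,0,-0.1],8],[[0.06,-0.4,0],[-1,0,-0.1],8]]'
python3 - <<'E'
from h import *
o=get_obs();R0=Ro.from_rotvec(o['orientation']);p=o['ee_pos'];print(w2b(p),o['ft_force'],delta(p,R0,p,Rt(-4,8,0)))
snap('side','s5.png');snap('top','t5.png')
E
```

```text
[-219.96528234   21.7770976 ]
(array([0., 0., 0.]), array([-11.8,  -1.9,  -0.5])) (array([0., 0., 0.]), array([-5.8, -1. , -0.5])) (array([  1.63, -12.21,   0.68]), array([0., 0., 0.]))
t: 9.7
ee_pos: [494.8, 76.9, 12.6]
orientation: [-1.151, 1.213, 0.956]
ft_force: [-4.5, 0.1, 0.3]
width: 80.0
[-199.90892237   17.96921159] [-4.48209944  0.09210366  0.31389952] (array([0., 0., 0.]), array([-6.8, -1.9, -0.1]))
```

View pics/t5.png

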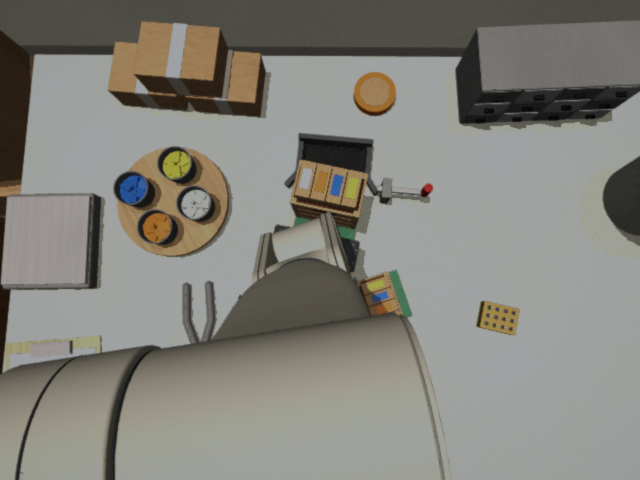

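View pics/s5.png

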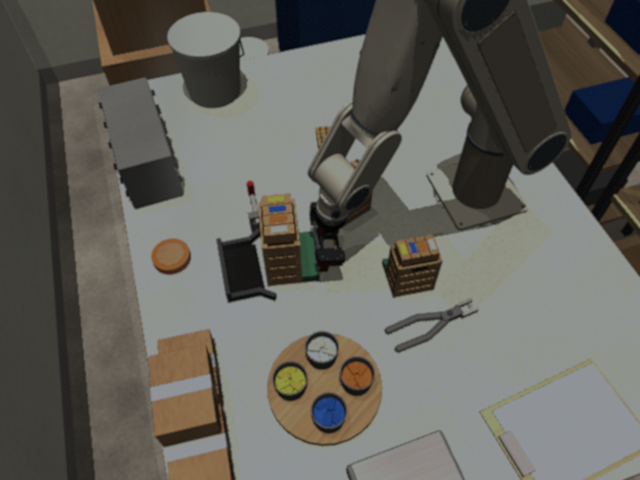

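```bash
python3 -m crank '[[[0.06,-0.5,0],[-1.3,-0.3,0],8],[[0.06,-0.5,0],[-1.3,-0.3,0],8],[[0.06,-0.5,0],[-1.3,-0.3,0],8],[[0.06,-0.5,0],[-1.3,-0.3,0],8],[[0.06,-0.5,0],[-1.3,-0.3,0],8]]'
python3 - <<'E'
from h import *
o=get_obs();R0=Ro.from_rotvec(o['orientation']);p=o['ee_pos'];print(w2b(p),o['ft_force'],delta(p,R0,p,Rt(-4,8,0)))
d=snap('top','t6.png')
im=d['pixels'][120:270,275:445,::-1]
cv2.imwrite('pics/tz6.png',cv2.resize(im,(680,600),interpolation=cv2.INTER_CUBIC))
E
```

```text
t: 10.42
ee_pos: [521.2, 73.7, 13.5]
orientation: [-1.225, 1.147, 1.046]
ft_force: [-4.7, -1.4, -1.0]
width: 79.7
[-173.38611482   16.6144688 ] [-4.7106404  -1.38628826 -0.95865325] (array([0., 0., 0.]), array([-0.3, -0.3,  0.1]))
```

View pics/tz6.png

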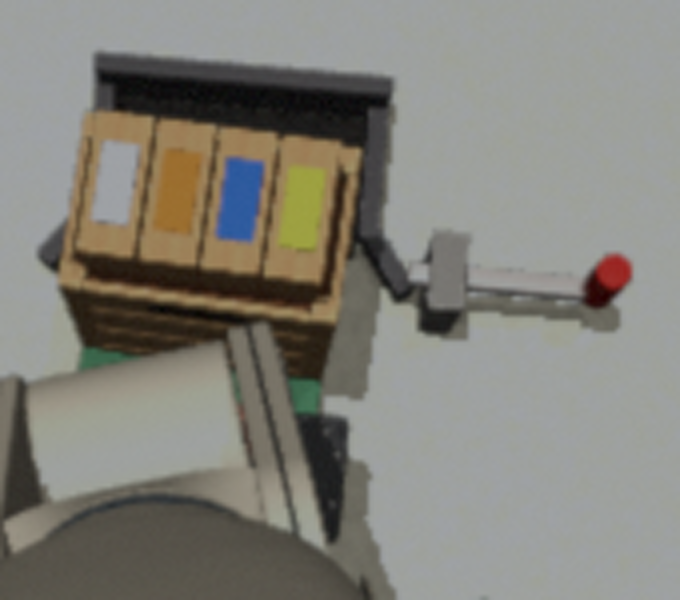

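Run:
```python
from h import *
d=load('t6.png')
T=lambda x,y,z: ray(d,275+(x+.5)/4-.5,120+(y+.5)/4-.5,z)
a=[w2b(T(62,288,175)),w2b(T(333,322,175))];print(a,np.mean(a,0))
b=[w2b(T(81,352,32)),w2b(T(325,381,32))];print(b,np.mean(b,0))
```

```text
[array([-112.83369057,   76.13489828]), array([-118.89304136,  -58.55067398])] [-115.86336597    8.79211215]
[array([-115.14061096,   78.26694842]), array([-120.37561249,  -62.39510761])] [-117.75811172    7.9359204 ]
```

```bash
python3 -m crank '[[[0.07,-0.4,-0.1],[0,0,0],8],[[0.07,-0.4,-0.1],[0,0,0],8],[[0.07,-0.4,-0.1],[0,0,0],8],[[0.06,-0.4,-0.1],[0,0,0],8],[[0,0,0],[0,0,0],8]]'
python3 - <<'E'
from h import *
o=get_obs();R0=Ro.from_rotvec(o['orientation']);p=o['ee_pos'];print(w2b(p),o['ft_force'],o['moment'],delta(p,R0,p,Rt(-4,8,0)))
d=snap('top','t7.png')
im=d['pixels'][120:270,275:445,::-1]
cv2.imwrite('pics/tz7.png',cv2.resize(im,(680,600),interpolation=cv2.INTER_CUBIC))
E
```

```text
t: 11.1
ee_pos: [535.0, 67.9, 12.9]
orientation: [-1.223, 1.151, 1.047]
ft_force: [-8.8, -3.4, 3.8]
width: 80.0
[-159.23095677   11.77236251] [-8.84422774 -3.41388787  3.79066427] [-0.9107192   1.35704606 -0.56812013] (array([0., 0., 0.]), array([-0.4, -0.4, -0.1]))
```

View pics/tz7.png

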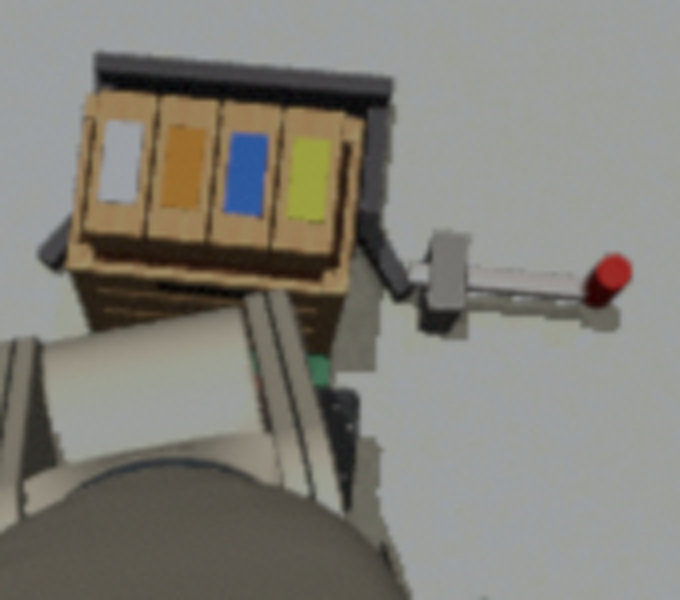

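```bash
python3 - <<'E'
from h import *
d=load('t7.png')
T=lambda x,y,z: ray(d,275+(x+.5)/4-.5,120+(y+.5)/4-.5,z)
a=[w2b(T(70,268,175)),w2b(T(345,290,175))];print(a,np.mean(a,0))
E
python3 -m crank '[[[0.07,-0.4,-0.06],[0,0,0],8],[[0.07,-0.4,-0.06],[0,0,0],8],[[0.07,-0.4,-0.04],[0,0,0],8],[[0.06,-0.4,-0.04],[0,0,0],8]]'
python3 - <<'E'
from h import *
o=get_obs();R0=Ro.from_rotvec(o['orientation']);p=o['ee_pos'];print(w2b(p),o['ft_force'],o['moment'],delta(p,R0,p,Rt(-4,8,0)))
d=snap('top','t8.png')
im=d['pixels'][120:270,275:445,::-1]
cv2.imwrite('pics/tz8.png',cv2.resize(im,(680,600),interpolation=cv2.INTER_CUBIC))
E
```

```text
[array([-102.43033586,   73.14917621]), array([-102.3646222 ,  -63.19225026])] [-102.39747903    4.97846298]
t: 11.65
ee_pos: [552.5, 65.2, 12.8]
orientation: [-1.224, 1.148, 1.046]
ft_force: [-5.5, -0.5, 0.5]
width: 79.5
[-141.56577457   10.32840069] [-5.45899009 -0.48272545  0.47217876] [-0.11691185  0.85114938 -0.12958512] (array([0., 0., 0.]), array([-0.3, -0.4,  0. ]))
```

View pics/tz8.png

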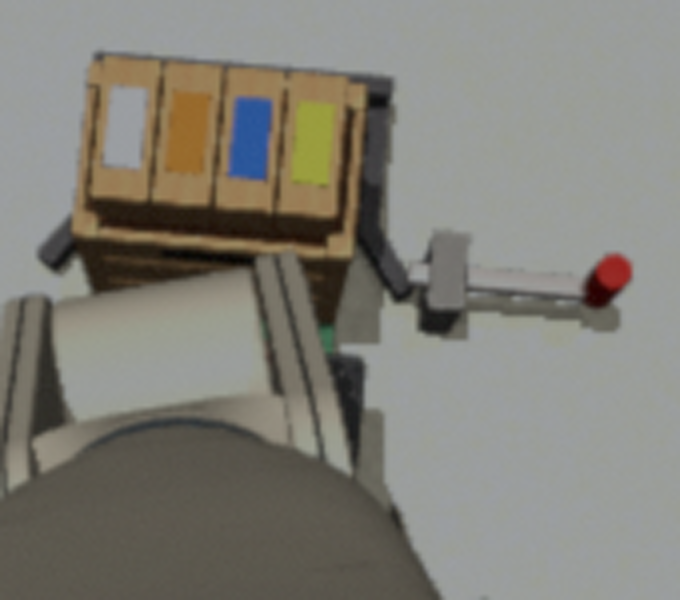

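```bash
python3 -m crank '[[[0.07,-0.5,-0.02],[0,0,0],8],[[0.07,-0.5,-0.02],[0,0,0],8],[[0.07,-0.5,0],[0,0,0],8],[[0.06,-0.5,0],[0,0,0],8],[[0.06,-0.5,0],[0,0,0],8]]'
python3 -m crank '[[[0.03,-0.3,0],[0,0,0],8],[[0.03,-0.3,0],[0,0,0],8],[[0,0,0],[0,0,0],8]]'
python3 - <<'E'
from h import *
o=get_obs();R0=Ro.from_rotvec(o['orientation']);p=o['ee_pos'];print(w2b(p),o['ft_force'],o['moment'],delta(p,R0,p,Rt(-4,8,0)))
d=snap('top','t9.png')
im=d['pixels'][120:270,275:445,::-1]
cv2.imwrite('pics/tz9.png',cv2.resize(im,(680,600),interpolation=cv2.INTER_CUBIC))
E
```

```text
t: 12.32
ee_pos: [579.5, 63.1, 13.5]
orientation: [-1.226, 1.145, 1.045]
ft_force: [-3.5, -0.3, -2.1]
width: 79.9
t: 12.7
ee_pos: [585.9, 62.7, 14.1]
orientation: [-1.226, 1.144, 1.044]
ft_force: [-2.7, -0.9, -2.1]
width: 80.5
[-108.07528221   10.21940669] [-2.70991615 -0.93200451 -2.14186014] [-0.01883906  0.45989194 -0.07384942] (array([0., 0., 0.]), array([-0.3, -0.3,  0.3]))
```

View pics/tz9.png

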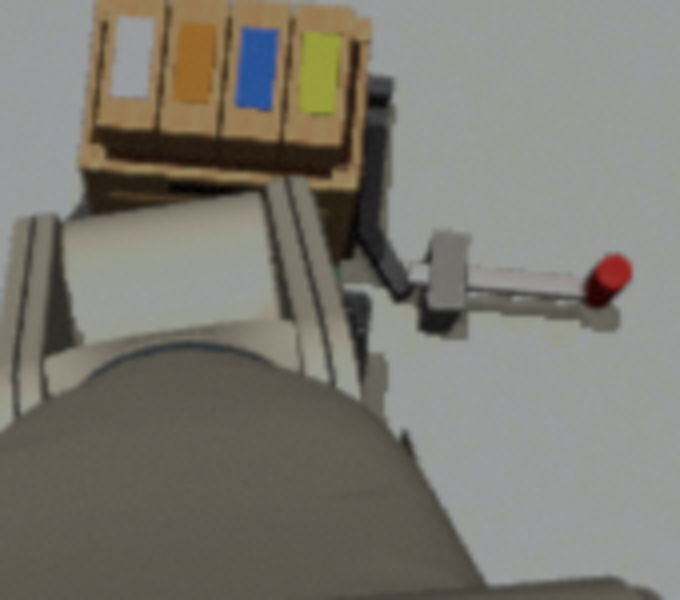

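```bash
for i in 1; do python3 -m crank '[[[0.03,-0.2,0],[0,0,0],8],[[0.03,-0.2,0],[0,0,0],8]]'; python3 -m crank '[[[0.02,-0.1,0],[0,0,0],8],[[0.02,-0.1,0],[0,0,0],8]]'; done; python3 -c "
from h import *
o=get_obs();print(w2b(o['ee_pos']),o['ft_force'])"
```

```text
t: 13.0
ee_pos: [589.4, 62.4, 13.9]
orientation: [-1.226, 1.145, 1.045]
ft_force: [-4.6, -1.0, -2.5]
width: 79.9
t: 13.25
ee_pos: [591.5, 62.3, 13.8]
orientation: [-1.226, 1.145, 1.045]
ft_force: [-4.1, -1.2, -1.9]
width: 80.0
[-102.47478483   10.14048912] [-4.1192218  -1.17139038 -1.87890069]
```

```bash
python3 -m crank '[[[0.02,-0.1,0],[0,0,0],8],[[0.02,-0.1,0],[0,0,0],8]]'; python3 -m crank '[[[0.02,-0.1,0],[0,0,0],8],[[0.02,-0.1,0],[0,0,0],8]]';python3 -c "
from h import *
o=get_obs();print(w2b(o['ee_pos']),o['ft_force'])
snap('side','s10.png')"
```

```text
t: 13.5
ee_pos: [593.5, 62.1, 13.7]
orientation: [-1.226, 1.145, 1.045]
ft_force: [-3.9, -0.9, -2.5]
width: 79.7
t: 13.75
ee_pos: [595.3, 62.0, 13.5]
orientation: [-1.225, 1.145, 1.045]
ft_force: [-5.4, 0.8, -1.7]
width: 80.1
[-98.64288009  10.10152572] [-5.40569282  0.78534736 -1.72103395]
```

View pics/s10.png

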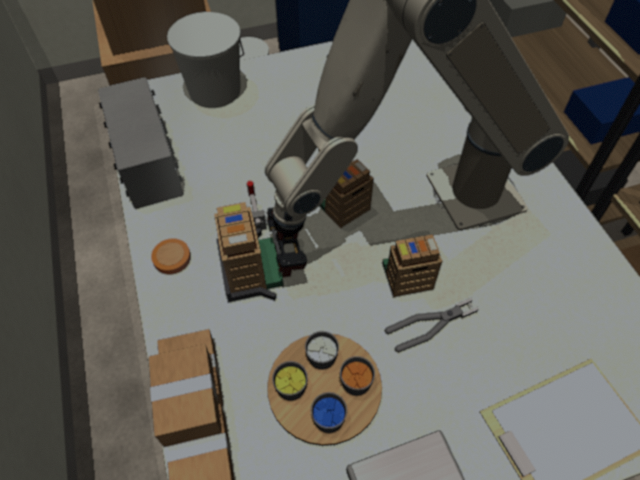

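Still sliding upright at about 5 N. I'll keep going in small steps until it meets the stop.

```bash
python3 -m crank '[[[0.02,-0.15,0],[0,0,0],8],[[0.02,-0.15,0],[0,0,0],8]]'; python3 -m crank '[[[0.02,-0.1,0],[0,0,0],8],[[0.02,-0.1,0],[0,0,0],8]]';python3 -c "
from h import *
o=get_obs();print(w2b(o['ee_pos']),o['ft_force'])"
```

```text
t: 14.05
ee_pos: [595.6, 61.9, 13.2]
orientation: [-1.223, 1.15, 1.048]
ft_force: [-15.4, 2.7, 8.0]
width: 80.1
t: 14.3
ee_pos: [595.6, 61.8, 13.0]
orientation: [-1.222, 1.152, 1.051]
ft_force: [-22.3, 4.7, 17.6]
width: 80.2
[-98.29665688  10.01720966] [-22.31318089   4.72631545  17.57123602]
```

The crate is against the stop: the TCP has stopped moving and the force has risen to 22 N. I'll back off and look.

```bash
python3 -m crank '[[[0,1,0],[0,0,0],8],[[0,3,0],[0,0,0],8],[[0,4,0],[0,0,0],8],[[-5,2,0],[0,0,0],8],[[-6,0,0],[0,0,0],4]]'; python3 -m crank '[[[-6,0,0],[0,0,0],2],[[-6,0,0],[0,0,0],0],[[-3,0,0],[0,0,0],0],[[0,0,-6],[0,0,0],0],[[0,0,-6],[0,0,0],0]]'
python3 - <<'E'
from h import *
o=get_obs();R0=Ro.from_rotvec(o['orientation']);p=o['ee_pos'];print(p,w2b(p),o['qpos'].round(2))
for f in (1,-1):
    z=f*np.array([np.cos(TH),np.sin(TH),0]);x=np.array([0,0,-1.]);R1=Ro.from_matrix(np.column_stack([x,np.cross(z,x),z])); print(f,delta(p,R0,[*b2w(-60,-250)[:2],260],R1))
for n in('top','side'): snap(n,n+'11.png')
E
```

```text
t: 14.92
ee_pos: [485.2, 70.8, 108.4]
orientation: [-1.226, 1.145, 1.046]
ft_force: [1.3, -0.4, -0.5]
width: 73.4
t: 15.55
ee_pos: [457.9, -47.6, 259.4]
orientation: [-1.232, 1.138, 1.041]
ft_force: [0.9, 0.1, -0.3]
width: 23.7
[457.9106059  -47.64891374 259.37790638] [-228.05386663 -108.82223279] [-0.13  0.06  2.04  0.01  0.9  -1.63]
1 (array([  2.55, -16.65, -14.08]), array([89.7,  6.6,  7. ]))
-1 (array([  2.55, -16.65, -14.08]), array([-89.9,  -7. ,   6.6]))
```

View pics/top11.png

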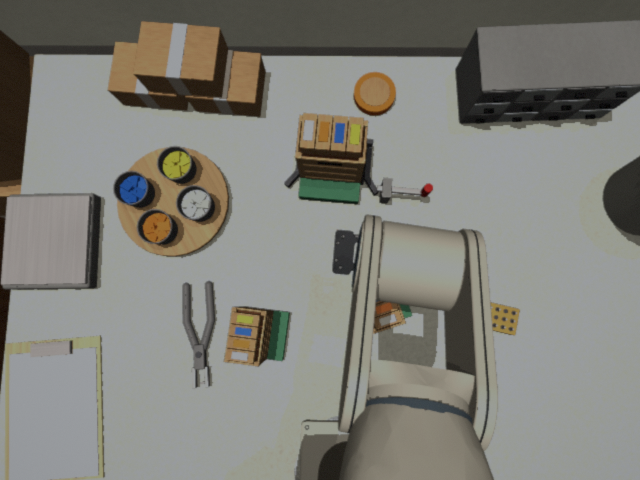

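View pics/side11.png

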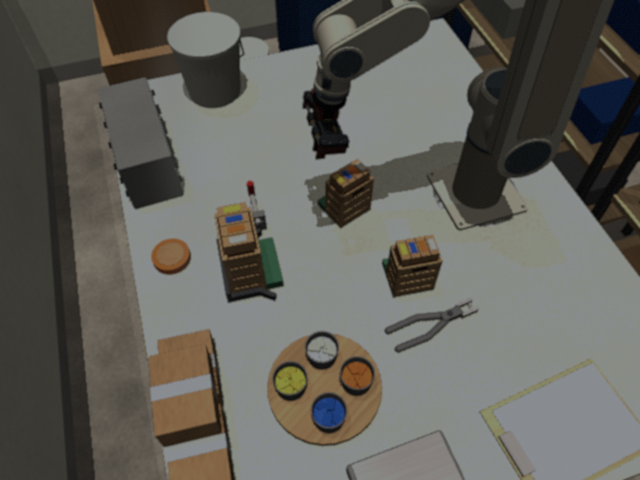

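```bash
python3 - <<'E'
from h import *
d=load('top11.png')
im=d['pixels'][105:225,285:445,::-1]
cv2.imwrite('pics/tz11.png',cv2.resize(im,(800,600),interpolation=cv2.INTER_CUBIC))
hsv=cv2.cvtColor(d['pixels'],cv2.COLOR_RGB2HSV); m=cv2.inRange(hsv,(60,80,40),(90,255,255)); m[240:]=0
c=max(cv2.findContours(m,0,2)[0],key=cv2.contourArea); b=cv2.boxPoints(cv2.minAreaRect(c)); print([w2b(ray(d,*p,32)).round(1) for p in b])
E
python3 -m crank '[[[0,0,0],[10,0,1],0],[[0,0,0],[10,0,1],0],[[0,0,0],[10,0,1],0],[[0,0,0],[10,0,1],0],[[0,0,0],[10,0,1],0]]'
python3 -m crank '[[[0,0,0],[10,0,1],0],[[0,0,0],[10,0,1],0],[[0,0,0],[10,0,1],0],[[0,0,0],[10,0,1],0],[[0,0,0],[0,0,0],0]]'
cat >> h.py <<'E'
def Rb(f=1):
    z=f*np.array([np.cos(TH),np.sin(TH),0]);x=np.array([0,0,-1.]);return Ro.from_matrix(np.column_stack([x,np.cross(z,x),z]))
E
python3 -c "
from h import *
o=get_obs();R0=Ro.from_rotvec(o['orientation']);p=o['ee_pos'];print(w2b(p),o['qpos'].round(2),delta(p,R0,[*b2w(-60,-250)[:2],260],Rb()))"
```

```text
[array([-88.9,  72.2]), array([-43.2,  72.4]), array([-44.8, -66. ]), array([-90.3, -65.5])]
t: 16.27
ee_pos: [457.4, -46.3, 258.0]
orientation: [-0.478, 1.438, 0.482]
ft_force: [0.1, -0.2, -0.2]
width: 0.2
t: 16.9
ee_pos: [457.0, -46.7, 257.7]
orientation: [0.127, 1.519, 0.019]
ft_force: [-0.4, -0.1, 0.2]
width: 0.5
[-228.99710401 -107.89158986] [-0.19  0.11  1.97  0.12  1.02 -0.18] (array([ -0.78, -14.17,  16.92]), array([ 0. ,  2.7, -5.4]))
```

View pics/tz11.png

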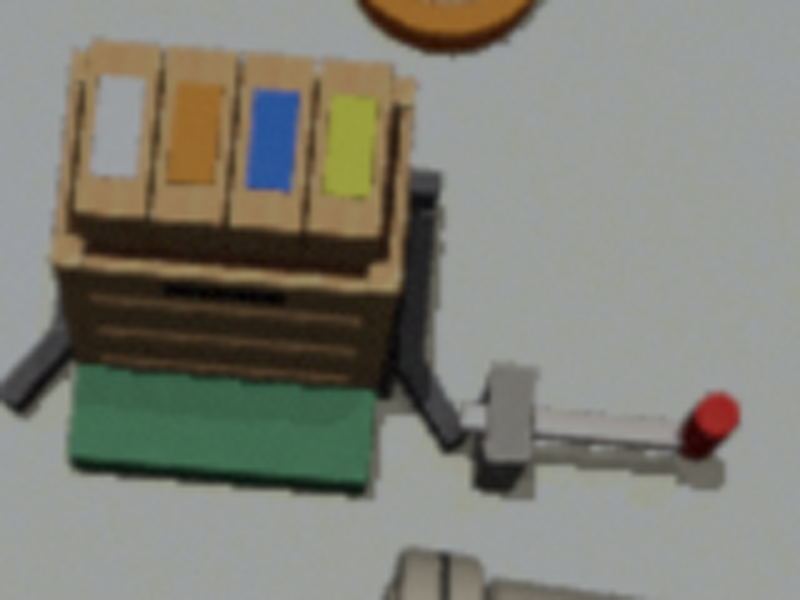

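```bash
python3 -m crank '[[[-0.2,-4.7,5.6],[0,2.7,-5.4],0],[[-0.2,-4.9,5.4],[0,0,0],0],[[0,-4.8,5.6],[0,0,0],0],[[0,0,0],[0,0,0],0]]'
python3 -c "
from h import *
o=get_obs();R0=Ro.from_rotvec(o['orientation']);p=o['ee_pos'];print(w2b(p),o['qpos'].round(2),delta(p,R0,[*b2w(-60,-250)[:2],68],Rb()))"
```

```text
t: 17.4
ee_pos: [591.4, -181.8, 258.0]
orientation: [0.054, 1.571, -0.054]
ft_force: [0.6, 0.1, -0.9]
width: 0.3
[ -85.5201862  -233.30748855] [-0.32  0.38  1.61 -0.    1.15 -0.25] (array([19.  , -1.67,  2.56]), array([ 0., -0.,  0.]))
```

```bash
python3 -m crank '[[[0,-1.7,2.6],[0,0,0],0],[[5.5,0,0],[0,0,0],0],[[5.5,0,0],[0,0,0],0],[[5,0,0],[0,0,0],0],[[2.5,0,0],[0,0,0],0]]'; python3 -m crank '[[[0,0,0],[0,0,0],0]]'
python3 -c "
from h import *
o=get_obs();R0=Ro.from_rotvec(o['orientation']);p=o['ee_pos'];print(w2b(p),delta(p,R0,[*b2w(-60,-250)[:2],68],Rb()))
snap('wrist','w12.png');snap('top','t12.png')"
```

```text
t: 18.02
ee_pos: [610.7, -196.2, 70.7]
orientation: [0.054, 1.576, -0.051]
ft_force: [0.2, -0.4, -0.0]
width: 0.2
t: 18.15
ee_pos: [610.9, -196.4, 71.5]
orientation: [0.055, 1.577, -0.052]
ft_force: [0.1, -0.0, 1.1]
width: 0.5
[ -65.04262102 -246.58755555] (array([ 0.35, -0.34,  0.51]), array([ 0.1, -0.4, -0.1]))
```

View pics/w12.png

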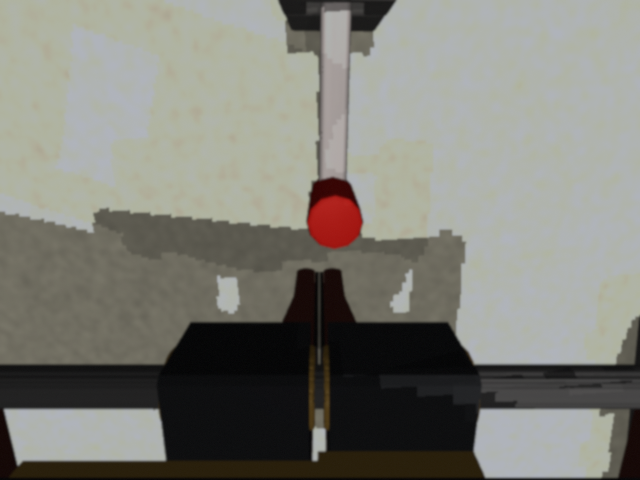

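The tab (334,222) is about 5 mm to the right of the finger centre line (319). I'll shift across, then push.

```bash
python3 -m crank '[[[0.3,0,0.5],[0,0,0],0],[[0,0.6,0],[0,0,0],0],[[0,0.5,0],[0,0,0],0],[[0,0.4,0],[0,0,0],0],[[0,0.4,0],[0,0,0],0]]'; python3 -m crank '[[[0,0.6,0],[0,0,0],0],[[0,0.6,0],[0,0,0],0],[[0,0.6,0],[0,0,0],0],[[0,0.6,0],[0,0,0],0],[[0,0.6,0],[0,0,0],0]]'
python3 -c "
from h import *
o=get_obs();R0=Ro.from_rotvec(o['orientation']);p=o['ee_pos'];print(w2b(p),p[2],o['ft_force'])
snap('wrist','w13.png');snap('top','t13.png')"
```

```text
t: 18.88
ee_pos: [618.8, -179.2, 70.4]
orientation: [0.056, 1.573, -0.055]
ft_force: [0.4, -1.1, -0.1]
width: 0.4
t: 19.5
ee_pos: [621.1, -149.0, 70.4]
orientation: [0.056, 1.573, -0.055]
ft_force: [1.1, -1.6, 1.8]
width: 0.3
[ -58.14931815 -198.54837978] 70.40962971477704 [ 1.08156979 -1.57778311  1.8261416 ]
```

View pics/w13.png

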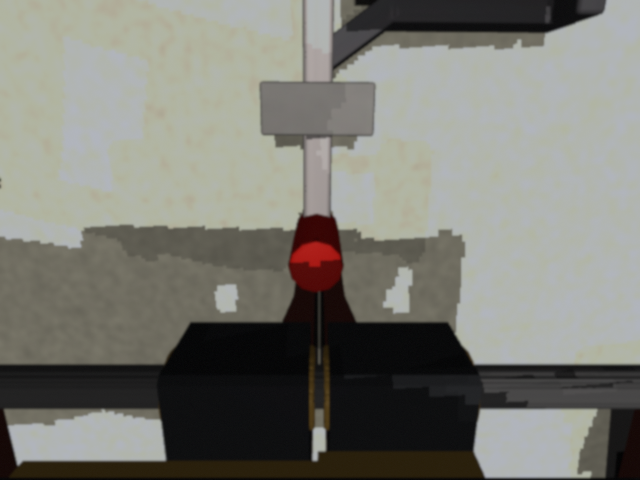

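```bash
python3 -m crank '[[[0,0.6,0],[0,0,0],0],[[0,0.6,0],[0,0,0],0],[[0,0.6,0],[0,0,0],0],[[0,0.5,0],[0,0,0],0],[[0,0.3,0],[0,0,0],0]]'; python3 -m crank '[[[0,0.2,0],[0,0,0],0],[[0,0.2,0],[0,0,0],0]]'; python3 -m crank '[[[0,0.2,0],[0,0,0],0],[[0,0.1,0],[0,0,0],0]]'
python3 -c "
from h import *
o=get_obs();R0=Ro.from_rotvec(o['orientation']);p=o['ee_pos'];print(w2b(p),p[2],o['ft_force'])"
```

```text
t: 20.23
ee_pos: [622.8, -123.1, 70.3]
orientation: [0.056, 1.573, -0.055]
ft_force: [1.0, -2.4, -0.7]
width: 0.5
t: 20.48
ee_pos: [623.0, -119.4, 70.3]
orientation: [0.057, 1.573, -0.055]
ft_force: [0.8, -1.6, -0.9]
width: 0.4
t: 20.72
ee_pos: [623.2, -117.0, 70.3]
orientation: [0.055, 1.573, -0.055]
ft_force: [0.1, -7.6, -2.0]
width: 0.8
[ -58.342732   -166.50691882] 70.32502939474728 [ 0.09930855 -7.55809817 -1.95201489]
```

```bash
python3 -m crank '[[[0,0.15,0],[0,0,0],0],[[0,0.1,0],[0,0,0],0]]'; python3 -m crank '[[[0,0.1,0],[0,0,0],0],[[0,0,0],[0,0,0],0]]'; python3 -m crank '[[[0,-1,0],[0,0,0],0],[[0,-3,0],[0,0,0],0],[[0,-3,0],[0,0,0],0],[[-5,0,0],[0,0,0],0],[[-6,0,0],[0,0,0],0]]'; python3 -m crank '[[[-6,0,0],[0,0,0],0],[[0,-5,-5],[0,0,0],0],[[0,-5,-5],[0,0,0],0],[[0,0,0],[0,0,0],0]]'
python3 - <<'E'
from h import *
o=get_obs();print(o['t'],o['ee_pos'],o['ft_force'],o['qvel'].round(2))
for n in('top','side'):
    d=snap(n,n+'14.png')
    hsv=cv2.cvtColor(d['pixels'],cv2.COLOR_RGB2HSV); 
    im=d['pixels'][105:225,285:445,::-1] if n=='top' else d['pixels'][170:310,195:315,::-1]
    cv2.imwrite('pics/'+n+'z14.png',cv2.resize(im,None,fx=4,fy=4,interpolation=cv2.INTER_CUBIC))
E
```

```text
t: 20.98
ee_pos: [623.2, -116.7, 70.4]
orientation: [0.053, 1.573, -0.057]
ft_force: [-0.5, -17.7, -2.1]
width: 0.2
t: 21.22
ee_pos: [623.2, -116.7, 70.4]
orientation: [0.052, 1.573, -0.058]
ft_force: [-0.6, -19.1, -2.5]
width: 0.3
t: 21.85
ee_pos: [617.5, -182.7, 179.9]
orientation: [0.059, 1.577, -0.054]
ft_force: [0.4, 0.4, 0.7]
width: 0.3
t: 22.35
ee_pos: [521.6, -266.5, 240.7]
orientation: [0.06, 1.574, -0.057]
ft_force: [-0.5, -0.2, 0.6]
width: 0.6
22.35 [ 521.63447178 -266.48638582  240.68611884] [-0.45949813 -0.1931621   0.64483381] [ 0.05  0.03 -0.04  0.02 -0.01  0.04]
```

View pics/topz14.png

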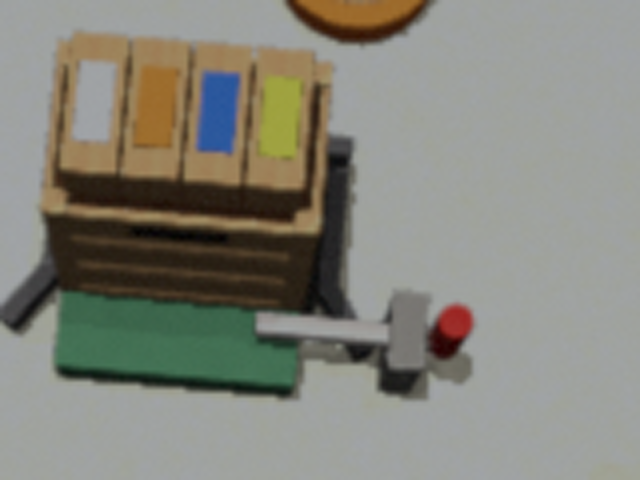

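View pics/side14.png

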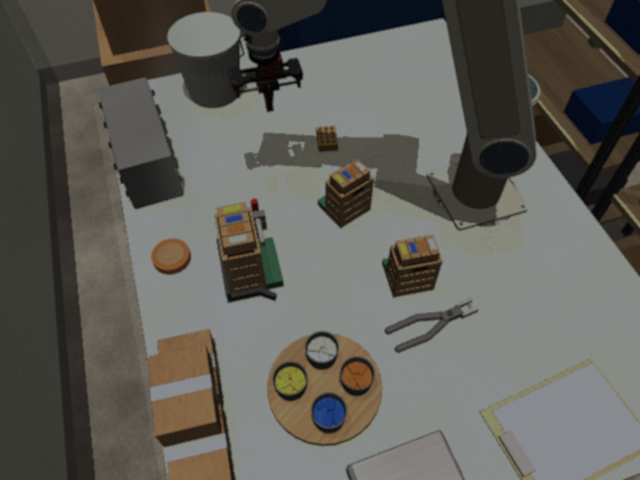

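Run:
```python
from h import *
d=load('top14.png')
T=lambda x,y,z: w2b(ray(d,285+(x+.5)/4-.5,105+(y+.5)/4-.5,z)).round(1)
print('tab',T(457,322,95),'tip',T(256,315,56),T(256,333,56),'toe',T(57,373,32),T(296,387,32))
close_job()
```

```text
tab [ -60.2 -147.2] tip [-54.7 -39.6] [-65.  -40.5] toe [-91.6  71.2] [-88.5 -66.2]
the job is handed in; nothing more can be done
```

The crate is parked fully home and bolted in, and I handed the job in at about 22.4 s of the 53 s limit.

**What I did:** I pushed the large crate with both open fingers low on its toe board, turning it square on the way. It slid in upright until it met the back stop, where the force rose to about 22 N and it stopped moving. I then backed off, closed the fingers and pushed the red tab across until it hit its end stop, at about 19 N, and moved the arm clear.

**Last checks from the top camera, in the bay's frame:**

| Item | Measured | Expected |
|---|---|---|
| Toe board front edge, x | -88.5 to -91.6 mm | -90 mm |
| Bolt tab, y | -147.2 mm | -147 mm when shut |
| Bar tip, y | about -40 mm | -40 mm when shut |

- **Crate position:** The final picture shows the crate upright and the bar above the toe board. It sits about 2.5 mm left of the bay's centre line, within the rails' clearance.
- **Other objects:** The tubs, applicator, pin block and smaller crates look unmoved in the before and after pictures. I judged that by eye rather than measuring it.

**Problem along the way:** My first approach used too much tilt and drove the last wrist joint to its range limit (2.54 rad) without touching anything. I lifted clear, flipped the gripper half a turn and used less tilt.

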